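# Zero the argon skid's metering valve and hold it two turns open

### The job

First shut the yellow lever valve on the argon skid: swing it square across the pipe, home against its stop, so that no gas blows out of the open outlet. Then crank the red hand wheel clockwise by its black handle until the valve is closed on its stop, and back it off exactly two full turns. Finish with the black handle still gripped in the fingers and the wheel at rest, so that the wheel cannot turn while I tighten its lock nut; leave everything else on the bench where it lies.

Things in the scene. Friction and masses are not known exactly. Their poses are not given: they have to be found in the camera images.
- gas_skid: argon metering skid, fixed: plate 136 x 310 mm, 14 mm high. Origin: centre of its underside, on the bench. +y along the pipe (55 mm above the bench) from the gas cylinder's neck to the open outlet at -y; -x is the front, +z up. From +y to -y: ball valve with yellow lever, gauge (top at 127 mm), wheel valve. Behind the pipe a grey gas cylinder, top at 81 mm
- lever (a joint): yellow lever of the ball valve, turning level about a vertical axis: 0 = shut, against the stop, lever square across the pipe and pointing to the skid's -x; grows clockwise seen from above to 1.571 = open, along the pipe and pointing to the skid's +y. Starts somewhere open. Friction only (about 0.25 N m, it stays where it is left)
- lever_pivot (a point): point on the lever's vertical axis at the middle height of the yellow grip, 90 mm above the bench; fixed to the skid
- lever_grip (a point): middle of the lever's yellow grip, 66 mm from the pivot. The grip is 62 mm long (along the lever, towards and away from the pivot), 20 mm wide and 11 mm thick (height); at least 17 mm free below it
- valve_wheel (a joint): red hand wheel, turns level about a vertical axis: 0 = closed, on its stop; grows counterclockwise seen from above as it opens, 6.283 a turn, to a stop at 21.99 (3.5 turns). Starts 0.2 to 1.1 turns open. Friction about 0.12 N m, stays where it is left. The wheel keeps its height; the thin stem in its middle rises 3 mm a turn
- wheel_centre (a point): centre of the red wheel, 151 mm above the bench, fixed to the skid. Rim 106 mm across its centre line, 11 mm thick; hub 27 mm across, its top 158 mm above the bench, the stem's top never above 171 mm
- grip_handle: black upright crank handle on the wheel's rim, 53 mm from the wheel's axis: a sleeve 20 mm in diameter and 56 mm tall that revolves freely on its pin, so that it may be gripped and carried round without turning the hand. Origin: centre of its underside, 160 mm above the bench (its top is at 216 mm)
- handle_mid (a point): centre of the black handle, half way up, 188 mm above the bench
- spanner: steel spanner 160 mm long, lying loose in front of the skid, to the left; leave it
- mug: striped mug, 86 mm wide, 90 mm tall; leave it
- sample_a: round steel sample 42 mm wide, 22 mm tall; leave it
- calliper: calliper 242 mm long, lying flat; leave it
- hex_key: L-shaped hex key 72 mm long, lying flat; leave it

How it is judged:
On the way, in this order (a step that is already met when the one before it is completed fails the run):
1. the lever is shut, against its stop (value of joint lever below 0.1 rad), for 0.2 s.
2. the wheel valve is closed on its stop (value of joint valve_wheel below 0.08 rad), for 0.1 s.
At the end, for the whole second after the job is handed in: lever still shut (within 0.1 rad of its stop); wheel two turns open from its stop (12.566 rad, within 0.26 rad = 15 degrees) and at rest; the black handle still held between the fingers (more than 5 N, grasp point within 18 mm of the handle's axis and 40 mm of its middle) (value of joint lever below 0.1 rad and value of joint valve_wheel between 12.306 and 12.826 rad and velocity of joint valve_wheel between -0.05 and 0.05 rad/s and distance between the grasp point and handle_mid below 0.04 m and horizontal distance between the grasp point and handle_mid below 0.018 m and contact force between the fingers and grip_handle above 5 N); the arm keeps its last pose, push and grip.
It fails at once if another thing on the bench is moved by more than 30 mm (distance of any of spanner, mug, sample_a, calliper, hex_key from where it was at the start of the episode above 0.03 m).
It also fails if it takes over 72 s, if anything falls off the work surface, if the arm or the gripper's body presses on something with over 40 N, if the wrist force passes 120 N, or if a joint passes its speed limit or range.

### The arm

A 7-joint arm with a two-finger parallel gripper is mounted at the origin on a cart in front of the work surface, level with it; the furniture and walls round the work are solid. World frame = base frame: x ahead of the robot, y to its left, z up, the work surface at z = 0. Lengths are in m, angles in rad, forces in N, time in s.
With the tool pointing down it reaches from about 0.425 to 0.925 m from the base axis. Payload 6.8 kg.
Tool frame: the origin (TCP) lies at the very end of the fingers, on their centre line; the grasp point (between the pads) lies 19 mm behind it; z points along the fingers, y is the line along which they close (so a half turn about z gives the same grasp; the last joint's range is limited). The gripper opens to 85 mm and grips with 20 to 120 N. Pads are 22 mm wide; open, the fingers measure 114 mm over their backs; the gripper's body (76 mm by 85 mm) begins 54 mm behind the grasp point. The pads swing forward as they close: fully open they stand 13 mm farther back than shut.
Start: joints at [-1.292, 0.477, 0.022, 1.555, -0.011, 1.109, -0.083], TCP at [0.255, 0.625, 0.197] pointing down, gripper open.
Joint ranges: [-2.96, 2.96], [-0.34, 2.1], [-1.41, 1.46], [0.24, 2.44], [-1.37, 4.51], [0.17, 1.92], [-2.96, 2.96]. Speed limits (rad/s): [2.39, 2.39, 3.14, 3.14, 3.14, 3.14, 3.14].

### API

Orientations are given as a unit quaternion [w, x, y, z].
In Python, from station import bot gives the robot as it stands.
- The arm moves only by the tool apply_moves, never from a script. Its argument "deltas" is a list of rows, each a list of 3 entries, a list of its own where there are three numbers: the closure, from 0 (fully open) to 1 (shut), then the shift along the tool's x, y, z in units of 0.2 m (1.0 is 0.2 m), then the turn about the tool's z in units of 2 pi rad (1.0 is 2 pi rad). A call has 1 to 12 rows; each row is the pose to reach, as a shift and turn from the pose commanded when the call began, along the tool's axes at that moment, turning the shorter way round; what a row does not reach only later rows make up. A row lasts 1/10 s, in which the tool goes at most 50 mm and 8.59 degrees, less where a joint would pass 70% of its speed; a pose out of reach is approached as far as the arm can. A call with a number of a shift or a turn outside -1 to 1 is refused whole. A call with a gripper value outside its range is refused whole. The fingers move at their own pace and stop on an object; "squeeze" is the grip in N (left out, the last holds). Time passes only in rows, so rows that repeat a pose let the fingers close. It gives the time, the measured TCP pose, the force, the opening and the grip force at its end, in the units of the state.
- bot.get_obs(): the state, without advancing time (a new reading comes with each control period).
- bot.read_camera(name): name is "side" or "top" or "wrist"; returns a dict with "color" (384x512x3 uint8, red, green, blue), "intrinsics" (3x3 intrinsics, pixels), "pose" (4x4, takes a point from camera to world coordinates); the wrist camera has in their place "hand_eye" (4x4, takes a point from camera to tool coordinates, whose origin is the TCP and whose axes are the flange's). Camera axes: x right, y down, z forward; pixel columns grow to the right and rows downward; lengths in m; the calibration is good to about 2 mm. The wrist camera is an equidistant fisheye: a pixel r from the principal point sees the ray r / f radians off the axis. A picture is of the moment at which its call begins: read the wrist's pose just before it. There is no depth.
- bot.hand_in(): hands the job in; it is judged then, once.
Trained networks look in a picture, given as the dict that the camera call returned (one of the last four; its "shot" number tells which), for a name from the list of things; names that differ only in an ending like _2 or _b are one class to them, and where a whole thing is asked for, a point or a joint stands for the part that bears it (a point fixed in the world has none). Each returns a list of dicts, best first, with "confidence" (0 to 1); they miss things now and then, are a little off and sometimes report something else, mostly with a low value. They report only what shows in the picture. A call takes as long as a camera call.
- bot.look_for(picture, target): "point" ([x, y, z] in m, in world coordinates, good to about 4 mm: the middle of the surface that is visible of it).
The state is a dict: "t": time; "q": joint angles; "joint_vel": joint speeds; "joint_torque": joint torques, N m; "eef_pos": TCP position; "tool_rot": TCP orientation; "contact_force": force on the tool from outside, world axes, zero at the start; "torque": the same for the moment, N m; "gripper_width": opening from 0.0 (shut) to 1.0 (fully open); "grasp_force": force on a finger pad.
Only numpy, scipy, OpenCV 4.12 (cv2) and the standard library are available. Lean on these libraries where they do the work, as an engineer would, in place of code of your own. Each camera call takes 0.05 s, during which the arm holds its last target. There are 200 camera calls.

## Working session

There is one attempt and no reset: what is moved stays moved. The work goes in short steps, Python scripts to look and compute and a tool call to move; the robot and the scene stay as the last step left them, time stands still between calls to the robot, and variables do not carry over. Pictures are saved under pics/ and viewed, at most 10 in all, crops included, and the job is handed in when it is done.

Besides the shell and the picture viewer there is one more tool, called in YAML: its name, and indented under it one key for each argument. apply_moves: Moves the arm, as the interface text tells. Its arguments: {"type":"object","properties":{"deltas":{"type":"array","items":{"type":"array"}},"squeeze":{"type":"number"}},"required":["deltas"]}

```bash
mkdir -p pics; ls
cat > h.py <<'E'
import numpy as np, cv2
from station import bot
from scipy.spatial.transform import Rotation as R
def rot(q): return R.from_quat([q[1],q[2],q[3],q[0]]).as_matrix()
def ray(p,u,v):
    K=np.array(p["intrinsics"]);T=np.array(p["pose"])
    d=T[:3,:3]@np.array([(u-K[0,2])/K[0,0],(v-K[1,2])/K[1,1],1]);return T[:3,3],d
def atz(p,u,v,z):
    o,d=ray(p,u,v);return o+d*(z-o[2])/d[2]
def proj(p,X):
    K=np.array(p["intrinsics"]);T=np.array(p["pose"]);c=T[:3,:3].T@(np.array(X)-T[:3,3]);return (K@c)[:2]/c[2]
E
python3 - <<'E'
from h import *
s=bot.get_obs();print({k:np.round(v,3).tolist() for k,v in s.items()})
print(np.round(rot(s["tool_rot"]),3))
for c in("top","side"):
    p=bot.read_camera(c);cv2.imwrite(f"pics/{c}1.png",p["color"][...,::-1]);print(np.round(p["pose"],3).tolist(),np.round(p["intrinsics"],1).tolist())
    for n in["gas_skid","lever","lever_pivot","lever_grip","valve_wheel","wheel_centre","grip_handle","handle_mid","spanner","mug","sample_a","calliper","hex_key"]:
        try:
            for d in bot.look_for(p,n)[:2]: print(c,n,np.round(d["point"],3),round(d["confidence"],2),np.round(proj(p,d["point"])))
        except Exception as e: print(n,e)
E
```

```text
pics
{'t': 0.0, 'q': [-1.292, 0.478, 0.022, 1.556, -0.012, 1.109, -0.083], 'joint_vel': [-0.0, -0.001, -0.001, -0.002, 0.001, -0.0, 0.001], 'joint_torque': [-0.0, -59.644, 1.608, -28.119, 0.012, 0.009, -0.0], 'eef_pos': [0.254, 0.625, 0.196], 'tool_rot': [-0.0, 0.192, 0.981, -0.001], 'contact_force': [1.145, -0.506, 0.339], 'torque': [0.0, 0.027, -0.014], 'grasp_force': 0.0, 'gripper_width': 0.995}
[[-0.926  0.377 -0.001]
 [ 0.377  0.926 -0.002]
 [-0.    -0.002 -1.   ]]
[[-0.012, -0.988, 0.157, 0.369], [-0.999, 0.017, 0.027, 0.073], [-0.03, -0.156, -0.987, 1.13], [0.0, 0.0, 0.0, 1.0]] [[382.1, 0.0, 251.3], [0.0, 382.1, 182.6], [0.0, 0.0, 1.0]]
top gas_skid [0.55  0.072 0.066] 0.83 [262. 178.]
top lever [0.53  0.213 0.091] 0.59 [211. 184.]
top lever_pivot [0.55  0.076 0.068] 0.73 [261. 178.]
top lever_grip [0.528 0.217 0.092] 0.52 [210. 185.]
top valve_wheel [0.51  0.001 0.152] 0.63 [290. 187.]
top wheel_centre [0.546 0.076 0.066] 0.63 [261. 179.]
top grip_handle [ 0.474 -0.035  0.218] 0.4 [307. 198.]
top handle_mid [0.53  0.213 0.093] 0.66 [211. 184.]
top handle_mid [ 0.48  -0.034  0
[... 452 characters left out ...]
 gas_skid [ 0.537 -0.017  0.073] 0.86 [276. 247.]
side lever_pivot [ 0.536 -0.012  0.067] 0.97 [275. 247.]
side lever_grip [0.532 0.204 0.094] 0.48 [249. 189.]
side valve_wheel [ 0.504 -0.011  0.155] 0.58 [261. 223.]
side valve_wheel [0.527 0.204 0.094] 0.46 [248. 189.]
side wheel_centre [ 0.533 -0.014  0.069] 0.79 [273. 248.]
side grip_handle [ 0.48  -0.048  0.193] 0.73 [256. 223.]
side handle_mid [ 0.476 -0.046  0.192] 0.61 [253. 223.]
side handle_mid [ 0.504 -0.014  0.156] 0.29 [262. 224.]
side mug [0.683 0.358 0.057] 0.78 [281. 163.]
side sample_a [0.528 0.385 0.022] 0.6 [235. 175.]
side calliper [ 0.4   -0.098  0.005] 0.56 [230. 305.]
side calliper [ 0.535 -0.017  0.07 ] 0.3 [275. 248.]
```

View pics/top1.png

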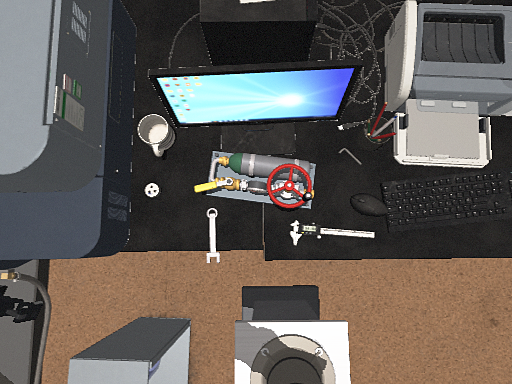

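View pics/side1.png

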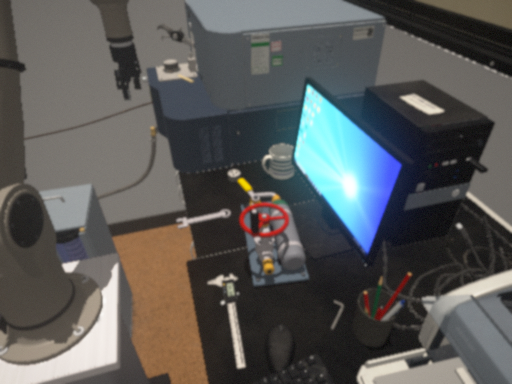

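Run:
```python
import cv2
i=cv2.imread("pics/top1.png")[140:220,190:330];cv2.imwrite("pics/c1.png",cv2.resize(i,None,fx=5.7,fy=5.7,interpolation=cv2.INTER_CUBIC))
```

```text
(no output)
```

View pics/c1.png

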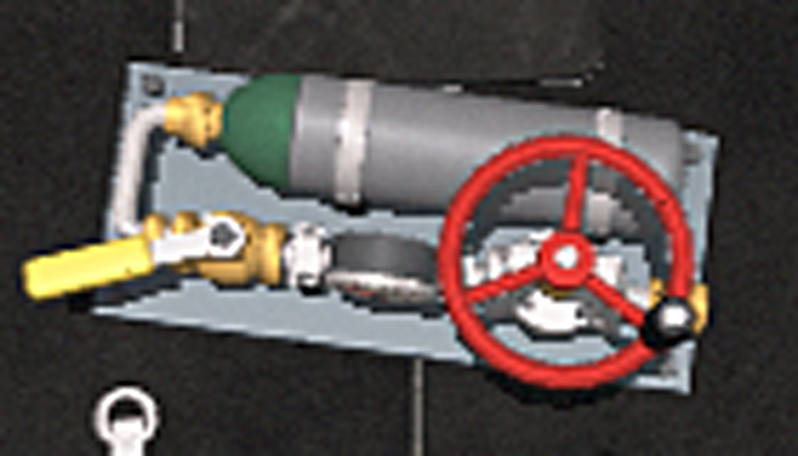

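Run:
```python
from h import *
p=bot.read_camera("top")
f=lambda u,v,z:np.round(atz(p,190+u/5.7-.4,140+v/5.7-.4,z),4)
for n,u,v,z in[("TL",128,62,.014),("TR",720,135,.014),("BL",95,310,.014),("BR",690,392,.014),("piv",225,237,.096),("grip",88,266,.0955),("hub",567,257,.165),("rim",567,262,.156),("handle",675,316,.216)]: print(n,f(u,v,z))
```

```text
TL [0.645  0.2209 0.014 ]
TR [ 0.6    -0.0883  0.014 ]
BL [0.5135 0.2376 0.014 ]
BR [ 0.4663 -0.0679  0.014 ]
piv [0.5372 0.1629 0.096 ]
grip [0.5243 0.2291 0.0955]
hub [0.5143 0.0038 0.165 ]
rim [0.5134 0.0032 0.156 ]
handle [ 0.4807 -0.0372  0.216 ]
```

```bash
cat >> h.py <<'E'
def units(targets,start=None):
    s=bot.get_obs();M=rot(s["tool_rot"]);o=np.array(s["eef_pos"] if start is None else start)
    for t in targets: print(np.round(M.T@(np.array(t)-o)/.2,3).tolist())
E
python3 - <<'E'
from h import *
units([(.285,.48,.197),(.32,.33,.197)])
units([(.42,.27,.197),(.565,.242,.197),(.565,.242,.078)],(.32,.33,.197))
E
```

```text
[-0.415, -0.615, -0.003]
[-0.86, -1.243, -0.003]
[-0.576, -0.089, -0.0]
[-1.3, 0.055, -0.0]
[-1.3, 0.055, 0.595]
```

apply_moves:
  deltas:
    - [1,[-0.14,-0.2,0],0]
    - [1,[-0.28,-0.4,0],0]
    - [1,[-0.415,-0.615,0],0]
    - [1,[-0.57,-0.8,0],0]
    - [1,[-0.7,-1.0,0],0]

```text
t: 1.95
eef_pos: [0.3097, 0.3851, 0.1967]
tool_rot: [0.0, 0.193, 0.981, 0.0]
contact_force: [0.6, -1.4, 0.9]
gripper_width: 0.142
grasp_force: 0.0
```

apply_moves:
  deltas:
    - [1,[-0.16,-0.24,0],0]
    - [1,[-0.35,-0.3,0],0]
    - [1,[-0.55,-0.3,0],0]
    - [1,[-0.73,-0.33,0],0]
    - [1,[-0.73,-0.33,0],0]

```text
t: 2.45
eef_pos: [0.4235, 0.2673, 0.197]
tool_rot: [0.001, 0.196, 0.981, 0.0]
contact_force: [0.3, -0.7, 0.1]
gripper_width: -0.002
grasp_force: 0.0
```

Run:
```python
from h import *
s=bot.get_obs();print(s["t"],s["eef_pos"],np.round(s["q"],2),s["tool_rot"],s["contact_force"])
units([(.565,.242,.197),(.565,.242,.078)])
p=bot.read_camera("top");cv2.imwrite("pics/t2.png",cv2.resize(p["color"][100:280,130:370,::-1],None,fx=3,fy=3))
```

```text
2.45 [0.42345113 0.26733206 0.19701468] [-0.86  0.19  0.2   1.98 -0.04  0.98  0.53] [1.36850280e-03 1.96000923e-01 9.80602756e-01 2.82274502e-06] [ 0.26149517 -0.68302911  0.14356201]
[-0.702, 0.155, 0.002]
[-0.7, 0.155, 0.597]
```

apply_moves:
  deltas:
    - [1,[-0.25,0.05,0],0]
    - [1,[-0.48,0.11,0],0]
    - [1,[-0.7,0.16,0],0]
    - [1,[-0.7,0.16,0],0]
    - [1,[-0.7,0.16,0.2],0]
    - [1,[-0.7,0.16,0.4],0]
    - [1,[-0.7,0.16,0.5],0]
    - [1,[-0.7,0.16,0.59],0]
    - [1,[-0.7,0.16,0.59],0]

```text
t: 3.4
eef_pos: [0.5574, 0.2485, 0.0758]
tool_rot: [-0.003, 0.191, 0.982, -0.001]
contact_force: [-0.2, -0.3, 0.2]
gripper_width: -0.001
grasp_force: 0.0
```

Run:
```python
from h import *
p=bot.read_camera("top");cv2.imwrite("pics/t3.png",cv2.resize(p["color"][120:220,170:340,::-1],None,fx=4,fy=4,interpolation=cv2.INTER_CUBIC))
piv=np.array([.537,.163])
T=[]
for a in np.arange(96,172,7.5):
    t=np.radians(a);u=np.array([np.cos(t),np.sin(t)]);n=np.array([-u[1],u[0]])
    T.append([*(piv+.070*u-.024*n),.079])
print(np.round(T,3).tolist());units(T)
```

```text
[[0.554, 0.235, 0.079], [0.544, 0.237, 0.079], [0.534, 0.237, 0.079], [0.525, 0.236, 0.079], [0.515, 0.234, 0.079], [0.506, 0.23, 0.079], [0.498, 0.226, 0.079], [0.49, 0.22, 0.079], [0.483, 0.213, 0.079], [0.477, 0.206, 0.079], [0.472, 0.198, 0.079]]
[-0.001, -0.073, -0.007]
[0.046, -0.084, -0.007]
[0.091, -0.101, -0.007]
[0.134, -0.123, -0.007]
[0.174, -0.151, -0.007]
[0.209, -0.184, -0.006]
[0.24, -0.221, -0.006]
[0.266, -0.262, -0.006]
[0.286, -0.306, -0.006]
[0.3, -0.353, -0.006]
[0.308, -0.4, -0.006]
```

View pics/t3.png

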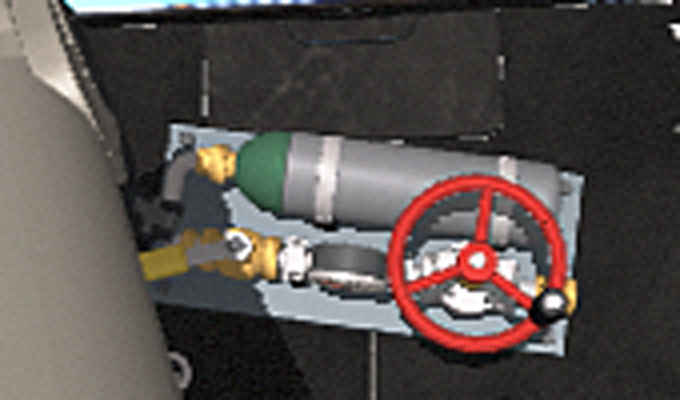

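The picture shows the closed fingers at about (155,215), behind the yellow lever (165,262), which hasn't moved. Next I sweep it shut.

apply_moves:
  deltas:
    - [1,[0.0,-0.07,0],0]
    - [1,[0.05,-0.085,0],0]
    - [1,[0.09,-0.1,0],0]
    - [1,[0.135,-0.125,0],0]
    - [1,[0.175,-0.15,0],0]
    - [1,[0.21,-0.185,0],0]
    - [1,[0.24,-0.22,0],0]
    - [1,[0.265,-0.26,0],0]
    - [1,[0.285,-0.305,0],0]
    - [1,[0.3,-0.35,0],0]
    - [1,[0.3,-0.35,0],0]

```text
t: 4.55
eef_pos: [0.478, 0.2039, 0.0784]
tool_rot: [-0.0, 0.193, 0.981, -0.0]
contact_force: [0.8, -0.6, 0.1]
gripper_width: 0.001
grasp_force: 0.0
```

Run:
```python
from h import *
print(bot.get_obs()["contact_force"],bot.get_obs()["eef_pos"])
units([(.472,.198,.076),(.470,.192,.076),(.470,.186,.076)])
```

```text
[ 0.77862473 -0.59889519  0.08211562] [0.47803276 0.20390094 0.07841081]
[0.017, -0.039, 0.012]
[0.015, -0.07, 0.012]
[0.003, -0.098, 0.012]
```

apply_moves:
  deltas:
    - [1,[0.01,-0.02,0],0]
    - [1,[0.017,-0.04,0],0]
    - [1,[0.016,-0.055,0],0]
    - [1,[0.015,-0.07,0],0]

```text
t: 4.95
eef_pos: [0.4709, 0.1935, 0.0785]
tool_rot: [0.0, 0.192, 0.981, 0.0]
contact_force: [-0.2, -0.3, -0.2]
gripper_width: 0.001
grasp_force: 0.0
```

Run:
```python
from h import *
p=bot.read_camera("side");cv2.imwrite("pics/s2.png",cv2.resize(p["color"][150:270,170:330,::-1],None,fx=4,fy=4,interpolation=cv2.INTER_CUBIC))
```

```text
(no output)
```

View pics/s2.png

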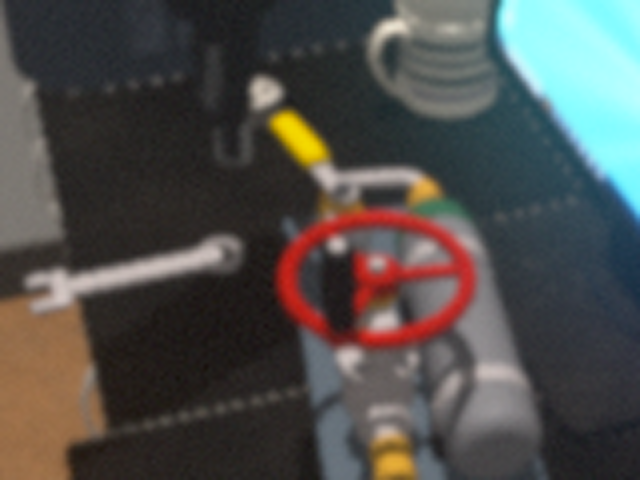

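Run:
```python
from h import *
p=bot.read_camera("side")
f=lambda u,v,z:np.round(atz(p,170+u/4,150+v/4,z),4)
for n,u,v,z in[("piv",340,187,.096),("gripout",278,118,.093),("gripin",318,160,.093)]: print(n,f(u,v,z))
print((proj(p,[.537,.163,.096])-[170,150])*4,(proj(p,[.471,.1935,.0785])-[170,150])*4,(proj(p,[.524,.229,.093])-[170,150])*4)
```

```text
piv [0.5362 0.1603 0.096 ]
gripout [0.5163 0.2572 0.093 ]
gripin [0.5309 0.1986 0.093 ]
[340.02315132 184.46886265] [238.69959042 196.09654735] [297.76372767 137.65471812]
```

Run:
```python
from h import *
p=bot.read_camera("side");c=p["color"][130:210,190:290,::-1]
e=(255*(c/255.)**.45).astype(np.uint8);e=cv2.resize(e,None,fx=6,fy=6,interpolation=cv2.INTER_CUBIC)
for z in(.0785,.095,.11):
    q=(proj(p,[.471,.1935,z])-[190,130])*6;cv2.circle(e,tuple(int(a) for a in q),3,(0,0,255),-1)
w=bot.read_camera("wrist");e2=cv2.resize((255*(w["color"][...,::-1]/255.)**.6).astype(np.uint8),(600,450))
cv2.imwrite("pics/s3.png",e);cv2.imwrite("pics/w1.png",e2);print(np.round(w["hand_eye"],3).tolist(),np.round(w["intrinsics"],1).tolist())
```

```text
[[0.0, -0.955, -0.297, 0.076], [1.0, 0.0, -0.001, 0.001], [0.001, -0.297, 0.955, -0.178], [0.0, 0.0, 0.0, 1.0]] [[297.3, 0.0, 255.8], [0.0, 297.3, 193.0], [0.0, 0.0, 1.0]]
```

View pics/s3.png

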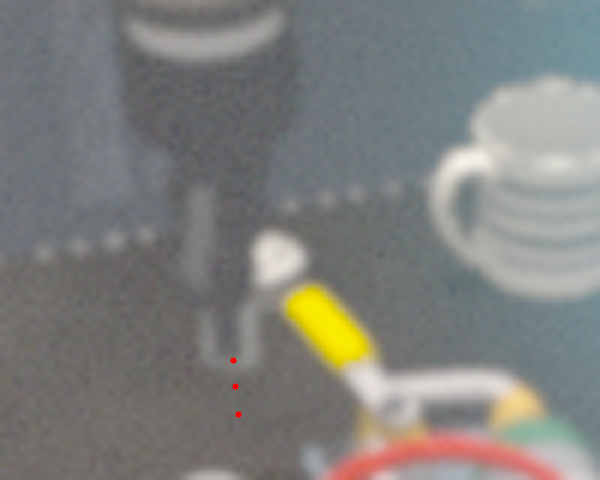

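View pics/w1.png

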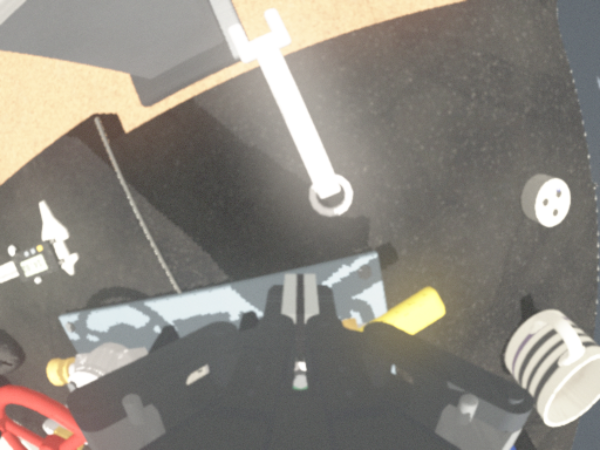

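Run:
```python
from h import *
s=bot.get_obs();w=bot.read_camera("wrist");H=np.array(w["hand_eye"]);K=np.array(w["intrinsics"]);M=rot(s["tool_rot"])
def wp(X,tool=False):
    x=np.array(X) if tool else M.T@(np.array(X)-s["eef_pos"])
    c=H[:3,:3].T@(x-H[:3,3]);th=np.arctan2(np.hypot(c[0],c[1]),c[2]);a=np.arctan2(c[1],c[0])
    return np.round((K[:2,2]+K[0,0]*th*np.array([np.cos(a),np.sin(a)]))*600/512)
print("tcp",wp([0,0,0],1),wp([0,0,-.027],1),"piv",wp([.537,.163,.09]),"grip",wp([.524,.229,.09]),"wheel",wp([.514,.0035,.151]),"outer",wp([.517,.257,.09]),"shaft",wp([0,0,-.06],1))
p=bot.read_camera("top");print((proj(p,[.5574,.2485,.0758])-[170,120])*4,(proj(p,[.5574,.2485,.105])-[170,120])*4)
```

```text
tcp [298. 262.] [298. 283.] piv [293. 375.] grip [389. 325.] wheel [ 57. 450.] outer [431. 298.] shaft [297. 320.]
[117.16138805 223.06832427] [110.16978755 215.65888716]
```

Run:
```python
from h import *
w=bot.read_camera("wrist");H=np.array(w["hand_eye"]);K=np.array(w["intrinsics"])
for x in(-.011,0,.011):
  for z in(0,-.013,-.02,-.026):
    c=H[:3,:3].T@(np.array([x,0,z])-H[:3,3]);th=np.arctan2(np.hypot(c[0],c[1]),c[2]);a=np.arctan2(c[1],c[0])
    print(x,z,np.round((K[:2,2]+K[0,0]*th*np.array([np.cos(a),np.sin(a)]))*600/512))
s=bot.get_obs();print(s["eef_pos"],s["gripper_width"])
units([(.475,.26,.079),(.53,.285,.079),(.565,.25,.079)])
p=bot.read_camera("side");print([(round(z,3),((proj(p,[.471,.1935,z])-[190,130])*6).round().tolist()) for z in(.0785,.09,.1)])
```

```text
-0.011 0 [298. 279.]
-0.011 -0.013 [298. 290.]
-0.011 -0.02 [298. 296.]
-0.011 -0.026 [298. 302.]
0 0 [298. 262.]
0 -0.013 [298. 271.]
0 -0.02 [298. 277.]
0 -0.026 [298. 283.]
0.011 0 [298. 243.]
0.011 -0.013 [298. 252.]
0.011 -0.02 [298. 257.]
0.011 -0.026 [298. 262.]
[0.47096072 0.19387937 0.07850864] -0.0011282035382651746
[0.106, 0.314, -0.002]
[-0.102, 0.533, -0.002]
[-0.33, 0.437, -0.002]
[(0.079, [238.0, 414.0]), (0.09, [236.0, 395.0]), (0.1, [235.0, 378.0])]
```

Run:
```python
from h import *
from scipy.optimize import least_squares
s=bot.get_obs();w=bot.read_camera("wrist");H=np.array(w["hand_eye"]);K=np.array(w["intrinsics"]);M=rot(s["tool_rot"])
def wp(X,off=0):
    x=M.T@(np.array(X)-s["eef_pos"]-off);c=H[:3,:3].T@(x-H[:3,3]);th=np.arctan2(np.hypot(c[0],c[1]),c[2]);a=np.arctan2(c[1],c[0])
    return (K[:2,2]+K[0,0]*th*np.array([np.cos(a),np.sin(a)]))*600/512
D=[([.527,.389,.022],(546,200)),([.5135,.2376,.014],(377,253)),([.524,.229,.095],(408,313)),([.517,.257,.095],(438,299))]
p=bot.read_camera("top")
for X,o in D: print(wp(X).round(),o)
r=least_squares(lambda o:np.concatenate([wp(X,o)-u for X,u in D]),[0,0,0]);print(r.x,r.fun.round(1))
for c in("wrist",):
  for n in("sample_a","lever_grip","mug","spanner"):
    for d in bot.look_for(w,n)[:1]:print(n,np.round(d["point"],3),d["confidence"])
```

```text
[542. 205.] (546, 200)
[373. 256.] (377, 253)
[391. 330.] (408, 313)
[433. 302.] (438, 299)
[-0.00317758 -0.00863673  0.00958636] [-2.6  2.   4.7 -2.4 -6.2  6.6  4.1 -6. ]
sample_a [0.525 0.396 0.02 ] 0.55
lever_grip [0.523 0.244 0.093] 0.66
mug [0.663 0.367 0.061] 0.88
spanner [0.39  0.221 0.008] 0.84
```

apply_moves:
  deltas:
    - [1,[0.0,0.2,-0.05],0]
    - [1,[-0.15,0.35,-0.05],0]
    - [1,[-0.34,0.43,-0.05],0]
    - [1,[-0.34,0.43,0],0]
    - [1,[-0.34,0.43,0.07],0]
    - [1,[-0.34,0.43,0.13],0]
    - [1,[-0.34,0.43,0.13],0]

```text
t: 6.35
eef_pos: [0.5632, 0.2469, 0.0499]
tool_rot: [-0.002, 0.192, 0.981, -0.002]
contact_force: [0.2, -0.4, -0.0]
gripper_width: 0.001
grasp_force: 0.0
```

Run:
```python
from h import *
piv=np.array([.537,.163])
T=[]
for a in [101,108.5,116,123.5,131,138.5,146,153.5,161,168.5,173]:
    t=np.radians(a);u=np.array([np.cos(t),np.sin(t)]);n=np.array([-u[1],u[0]])
    T.append([*(piv+.070*u-.024*n),.052])
units(T)
```

```text
[0.054, -0.079, -0.01]
[0.1, -0.094, -0.01]
[0.144, -0.115, -0.01]
[0.185, -0.141, -0.009]
[0.221, -0.173, -0.009]
[0.254, -0.209, -0.009]
[0.281, -0.249, -0.009]
[0.303, -0.292, -0.008]
[0.319, -0.337, -0.008]
[0.33, -0.385, -0.008]
[0.333, -0.413, -0.008]
```

apply_moves:
  deltas:
    - [1,[0.025,-0.04,0],0]
    - [1,[0.055,-0.08,0],0]
    - [1,[0.1,-0.095,0],0]
    - [1,[0.145,-0.115,0],0]

```text
t: 6.75
eef_pos: [0.532, 0.2368, 0.0537]
tool_rot: [0.002, 0.193, 0.981, 0.001]
contact_force: [4.6, -2.2, 2.1]
gripper_width: 0.0
grasp_force: 2.8
```

apply_moves:
  deltas:
    - [1,[0.04,-0.025,0],0]
    - [1,[0.075,-0.06,0],0]
    - [1,[0.11,-0.095,0],0]
    - [1,[0.135,-0.135,0],0]
    - [1,[0.16,-0.175,0],0]
    - [1,[0.175,-0.22,0],0]

```text
t: 7.35
eef_pos: [0.4834, 0.2112, 0.0542]
tool_rot: [0.002, 0.192, 0.981, 0.002]
contact_force: [4.7, 2.0, 4.2]
gripper_width: -0.001
grasp_force: 3.1
```

Run:
```python
from h import *
p=bot.read_camera("side");cv2.imwrite("pics/s4.png",cv2.resize(p["color"][150:270,170:330,::-1],None,fx=4,fy=4,interpolation=cv2.INTER_CUBIC))
print(bot.get_obs()["eef_pos"],bot.get_obs()["contact_force"])
for d in bot.look_for(p,"lever_grip")[:2]:print(np.round(d["point"],3),d["confidence"])
w=bot.read_camera("wrist")
for d in bot.look_for(w,"lever_grip")[:2]:print(np.round(d["point"],3),d["confidence"])
```

```text
[0.48220006 0.20963813 0.05408828] [2.51693232 0.36326446 9.33734009]
[0.495 0.183 0.096] 0.47
[0.468 0.197 0.098] 0.85
[0.523 0.392 0.019] 0.38
```

View pics/s4.png

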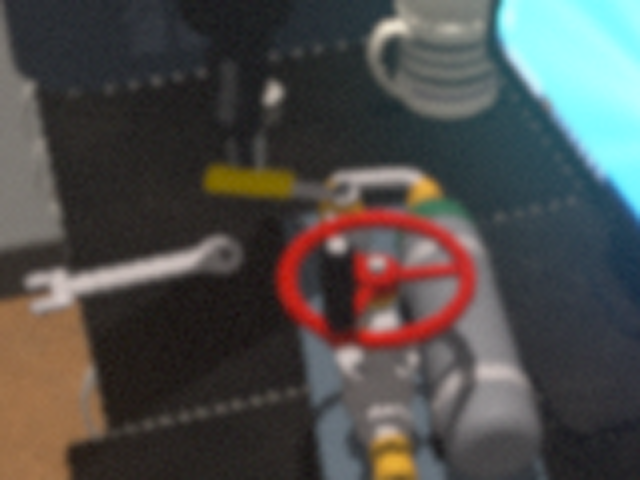

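apply_moves:
  deltas:
    - [1,[0.01,-0.03,0],0]
    - [1,[0.015,-0.06,0],0]
    - [1,[0.015,-0.08,0],0]
    - [1,[0.015,-0.08,0],0]

```text
t: 7.95
eef_pos: [0.475, 0.1973, 0.0542]
tool_rot: [0.002, 0.192, 0.981, 0.002]
contact_force: [4.4, 1.3, 4.8]
gripper_width: 0.002
grasp_force: 4.9
```

Run:
```python
from h import *
p=bot.read_camera("side");c=p["color"][150:270,170:330]
m=cv2.inRange(cv2.cvtColor(p["color"],cv2.COLOR_RGB2HSV),(20,140,60),(35,255,255));m[:180]=0;m[206:]=0
n,l,st,ce=cv2.connectedComponentsWithStats(m);k=1+np.argmax(st[1:,4]);print(st[k],ce[k],[atz(p,*ce[k],.092).round(4)])
ys,xs=np.where(l==k);L=cv2.fitLine(np.stack([xs,ys],1).astype(np.float32),cv2.DIST_L2,0,.01,.01).ravel()
a=atz(p,*(L[2:]-10*L[:2]),.092);b=atz(p,*(L[2:]+10*L[:2]),.092);print(np.degrees(np.arctan2(*(a-b)[1::-1])),bot.get_obs()["eef_pos"],bot.get_obs()["contact_force"])
```

```text
[220 195  23   9 166] [231.12650602 198.71686747] [array([0.4722, 0.1767, 0.092 ])]
168.8073895927702 [0.4749246  0.19726557 0.05418057] [5.61888746 1.08686331 6.36936514]
```

apply_moves:
  deltas:
    - [1,[0.002,-0.02,0],0]
    - [1,[0.003,-0.035,0],0]
    - [1,[0.003,-0.05,0],0]
    - [1,[0.003,-0.05,0],0]

```text
t: 8.4
eef_pos: [0.4733, 0.1937, 0.0546]
tool_rot: [0.005, 0.19, 0.982, 0.006]
contact_force: [12.3, 14.6, -6.8]
gripper_width: -0.002
grasp_force: 7.6
```

apply_moves:
  deltas:
    - [1,[0,-0.01,0],0]
    - [1,[0,-0.01,0],0]
    - [1,[0,0.1,0],0]
    - [1,[0,0.15,-0.1],0]
    - [1,[0,0.15,-0.35],0]
    - [1,[0,0.15,-0.6],0]
    - [0,[0,0.15,-0.85],0]
    - [0,[0,0.15,-0.95],0]
    - [0,[0,0.15,-0.95],0]

```text
t: 9.3
eef_pos: [0.4804, 0.2157, 0.2459]
tool_rot: [0.002, 0.192, 0.981, 0.002]
contact_force: [-0.3, -0.3, -0.1]
gripper_width: 0.507
grasp_force: 0.0
```

Run:
```python
from h import *
p=bot.read_camera("side")
m=cv2.inRange(cv2.cvtColor(p["color"],cv2.COLOR_RGB2HSV),(20,140,60),(35,255,255));m[:180]=0;m[206:]=0
n,l,st,ce=cv2.connectedComponentsWithStats(m);k=1+np.argmax(st[1:,4]);print(st[k],ce[k],[atz(p,*ce[k],.092).round(4)])
ys,xs=np.where(l==k);L=cv2.fitLine(np.stack([xs,ys],1).astype(np.float32),cv2.DIST_L2,0,.01,.01).ravel()
a=atz(p,*(L[2:]-10*L[:2]),.092);b=atz(p,*(L[2:]+10*L[:2]),.092);print(np.degrees(np.arctan2(*(a-b)[1::-1])),bot.get_obs()["eef_pos"],bot.get_obs()["contact_force"],bot.get_obs()["gripper_width"])
cv2.imwrite("pics/s5.png",cv2.resize(p["color"][120:270,170:330,::-1],None,fx=4,fy=4,interpolation=cv2.INTER_CUBIC))
for i in range(2):
  w=bot.read_camera("wrist")
  for n in("grip_handle","valve_wheel"):
    for d in bot.look_for(w,n)[:2]:print("wrist",n,np.round(d["point"],3),d["confidence"])
units([(.478,.02,.245),(.480,-.038,.245)])
```

```text
[220 195  23   9 172] [231.19186047 199.14534884] [array([0.4719, 0.1748, 0.092 ])]
171.01657850133643 [0.47924943 0.21512824 0.24348016] [-0.59193414 -0.2142363  -0.86576655] 0.5912530000462313
wrist grip_handle [ 0.48  -0.032  0.192] 0.68
wrist grip_handle [ 0.403 -0.058  0.004] 0.46
wrist valve_wheel [ 0.488 -0.005  0.153] 0.94
wrist grip_handle [ 0.481 -0.029  0.194] 0.67
wrist valve_wheel [ 0.487 -0.003  0.154] 0.9
[-0.362, -0.902, -0.018]
[-0.481, -1.167, -0.018]
```

View pics/s5.png

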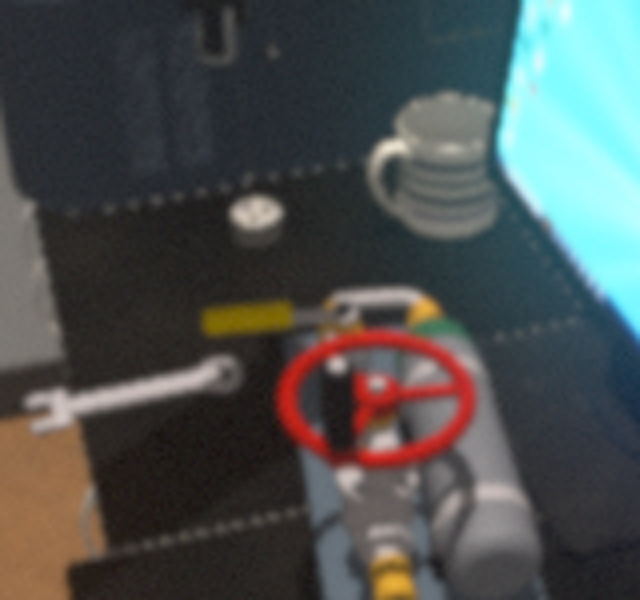

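The picture shows the lever square across the pipe at (245,318), and the black handle at about (340,405). Next I move above the handle.

apply_moves:
  deltas:
    - [0,[-0.1,-0.22,0],0]
    - [0,[-0.19,-0.44,0],0]
    - [0,[-0.28,-0.66,0],0]
    - [0,[-0.37,-0.88,0],0]
    - [0,[-0.42,-1.0,0],0]
    - [0,[-0.42,-1.0,0],0]

```text
t: 10.25
eef_pos: [0.4815, -0.0068, 0.242]
tool_rot: [-0.0, 0.196, 0.981, -0.001]
contact_force: [0.1, -0.2, 0.3]
gripper_width: 1.002
grasp_force: 0.0
```

Run:
```python
from h import *
s=bot.get_obs();print(s["eef_pos"],s["gripper_width"],np.round(s["q"],2))
for i in range(2):
  w=bot.read_camera("wrist")
  for n in("grip_handle","handle_mid"):
    for d in bot.look_for(w,n)[:1]:print("wrist",n,np.round(d["point"],3),d["confidence"])
cv2.imwrite("pics/w2.png",w["color"][...,::-1])
H=np.array(w["hand_eye"]);K=np.array(w["intrinsics"]);M=rot(s["tool_rot"])
for X in([.481,-.037,.16],[.481,-.037,.216]):
    x=M.T@(np.array(X)-s["eef_pos"]);c=H[:3,:3].T@(x-H[:3,3]);th=np.arctan2(np.hypot(c[0],c[1]),c[2]);a=np.arctan2(c[1],c[0]);print((K[:2,2]+K[0,0]*th*np.array([np.cos(a),np.sin(a)])).round())
units([(.481,-.036,.245),(.481,-.036,.157)])
```

```text
[ 0.48150412 -0.00680494  0.24200558] 1.001917974704981 [-0.51  0.1   0.43  1.97 -0.05  1.08  1.12]
wrist grip_handle [ 0.479 -0.029  0.209] 0.65
wrist handle_mid [ 0.478 -0.034  0.212] 0.91
wrist grip_handle [ 0.476 -0.03   0.208] 0.83
wrist handle_mid [0.526 0.39  0.021] 0.71
[225. 199.]
[217. 223.]
[-0.061, -0.166, -0.014]
[-0.061, -0.166, 0.426]
```

View pics/w2.png

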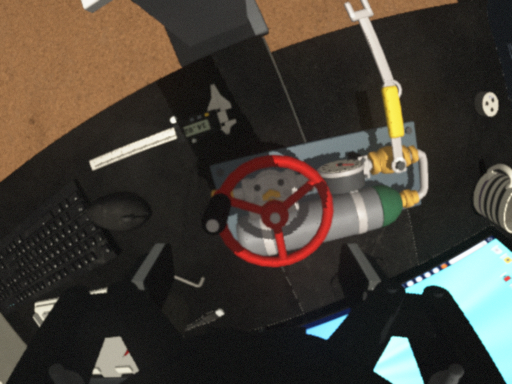

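apply_moves:
  deltas:
    - [0,[-0.07,-0.178,0],0]
    - [0,[-0.07,-0.178,0],0]
    - [0,[-0.07,-0.178,0.15],0]
    - [0,[-0.07,-0.178,0.3],0]
    - [0,[-0.07,-0.178,0.42],0]
    - [0,[-0.07,-0.178,0.42],0]

```text
t: 11.15
eef_pos: [0.4794, -0.0393, 0.1558]
tool_rot: [-0.003, 0.191, 0.981, -0.001]
contact_force: [-0.5, -0.1, 0.4]
gripper_width: 1.001
grasp_force: 0.0
```

apply_moves:
  deltas:
    - [1,[0,0,0],0]
    - [1,[0,0,0],0]
    - [1,[0,0,0],0]
    - [1,[0,0,0],0]
    - [1,[0,0,0],0]
    - [1,[0,0,0],0]
    - [1,[0,0,0],0]
    - [1,[0,0,0],0]
  squeeze: 60

```text
t: 11.95
eef_pos: [0.4843, -0.0384, 0.16]
tool_rot: [0.002, 0.192, 0.981, 0.002]
contact_force: [2.0, 5.0, 4.4]
gripper_width: 0.207
grasp_force: 58.5
```

Run:
```python
from h import *
s=bot.get_obs();print(s["eef_pos"],s["gripper_width"],s["grasp_force"],s["contact_force"])
p=bot.read_camera("side");cv2.imwrite("pics/s6.png",cv2.resize(p["color"][150:270,190:330,::-1],None,fx=4,fy=4,interpolation=cv2.INTER_CUBIC))
w=bot.read_camera("wrist");cv2.imwrite("pics/w3.png",w["color"][...,::-1])
```

```text
[ 0.48428475 -0.03844307  0.16003891] 0.20698843980565165 58.45961630344391 [2.00276637 5.03477988 4.36981334]
```

View pics/w3.png

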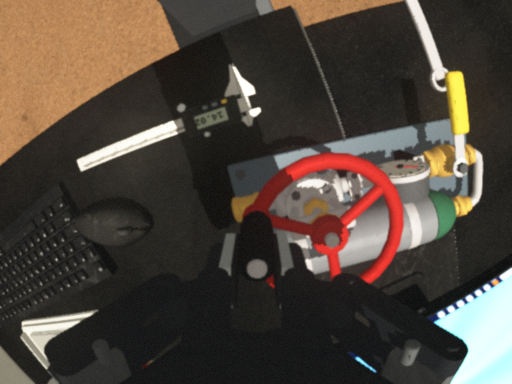

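```bash
cat > tab.py <<'E'
from h import *
M=rot([0,.1925,.9813,0])
def P(a): a=np.radians(a);return .053*np.array([np.cos(a),np.sin(a),0])
def row(a0,a1): return (M.T@(P(a1)-P(a0))/.2)[:2].round(3).tolist()
E
python3 - <<'E'
from tab import *
a=-126
print(a,row(a,a-20),row(a,a-40),row(a,a-60));a-=60
for i in range(12): print(a,row(a,a-15),row(a,a-30));a-=30
E
```

```text
-126 [0.084, 0.037] [0.151, 0.101] [0.191, 0.183]
-186 [0.01, 0.068] [0.003, 0.137]
-216 [-0.025, 0.064] [-0.066, 0.12]
-246 [-0.054, 0.043] [-0.117, 0.071]
-276 [-0.068, 0.01] [-0.137, 0.003]
-306 [-0.064, -0.025] [-0.12, -0.066]
-336 [-0.043, -0.054] [-0.071, -0.117]
-366 [-0.01, -0.068] [-0.003, -0.137]
-396 [0.025, -0.064] [0.066, -0.12]
-426 [0.054, -0.043] [0.117, -0.071]
-456 [0.068, -0.01] [0.137, -0.003]
-486 [0.064, 0.025] [0.12, 0.066]
-516 [0.043, 0.054] [0.071, 0.117]
```

apply_moves:
  deltas:
    - [1,[0.084,0.037,0],0]
    - [1,[0.151,0.101,0],0]
    - [1,[0.191,0.183,0],0]
    - [1,[0.191,0.183,0],0]

```text
t: 12.45
eef_pos: [0.4636, 0.0105, 0.1601]
tool_rot: [0.003, 0.191, 0.982, 0.001]
contact_force: [5.9, 1.9, -0.7]
gripper_width: 0.215
grasp_force: 60.1
```

apply_moves:
  deltas:
    - [1,[0.01,0.068,0],0]
    - [1,[0.003,0.137,0],0]
    - [1,[0.003,0.137,0],0]

```text
t: 12.75
eef_pos: [0.4731, 0.0348, 0.16]
tool_rot: [0.003, 0.191, 0.982, 0.001]
contact_force: [4.1, 0.0, 6.5]
gripper_width: 0.21
grasp_force: 60.8
```

Edit , replacing
```

```
with
```

```

apply_moves:
  deltas:
    - [1,[-0.025,0.064,0],0]
    - [1,[-0.066,0.12,0],0]
    - [1,[-0.066,0.12,0],0]

```text
t: 13.05
eef_pos: [0.4937, 0.0519, 0.16]
tool_rot: [0.002, 0.192, 0.981, 0.001]
contact_force: [1.6, 2.2, 9.2]
gripper_width: 0.208
grasp_force: 61.1
```

apply_moves:
  deltas:
    - [1,[-0.054,0.043,0],0]
    - [1,[-0.117,0.071,0],0]
    - [1,[-0.117,0.071,0],0]

```text
t: 13.35
eef_pos: [0.5209, 0.0568, 0.1601]
tool_rot: [0.002, 0.192, 0.981, 0.002]
contact_force: [2.4, 4.5, 7.5]
gripper_width: 0.205
grasp_force: 61.0
```

apply_moves:
  deltas:
    - [1,[-0.068,0.01,0],0]
    - [1,[-0.137,0.003,0],0]
    - [1,[-0.137,0.003,0],0]

```text
t: 13.65
eef_pos: [0.5473, 0.0468, 0.1601]
tool_rot: [0.003, 0.192, 0.981, 0.002]
contact_force: [5.9, 3.7, 5.2]
gripper_width: 0.209
grasp_force: 60.6
```

apply_moves:
  deltas:
    - [1,[-0.064,-0.025,0],0]
    - [1,[-0.12,-0.066,0],0]
    - [1,[-0.12,-0.066,0],0]

```text
t: 13.95
eef_pos: [0.5651, 0.0242, 0.1602]
tool_rot: [0.004, 0.193, 0.981, 0.002]
contact_force: [8.8, 1.0, 2.3]
gripper_width: 0.208
grasp_force: 60.4
```

apply_moves:
  deltas:
    - [1,[-0.043,-0.054,0],0]
    - [1,[-0.071,-0.117,0],0]
    - [1,[-0.071,-0.117,0],0]

```text
t: 14.25
eef_pos: [0.5684, -0.005, 0.1602]
tool_rot: [0.003, 0.193, 0.981, 0.0]
contact_force: [6.7, -4.1, 2.7]
gripper_width: 0.209
grasp_force: 60.5
```

apply_moves:
  deltas:
    - [1,[-0.01,-0.068,0],0]
    - [1,[-0.003,-0.137,0],0]
    - [1,[-0.003,-0.137,0],0]

```text
t: 14.55
eef_pos: [0.5562, -0.0309, 0.1601]
tool_rot: [0.001, 0.194, 0.981, 0.0]
contact_force: [-0.5, -3.9, 7.7]
gripper_width: 0.211
grasp_force: 61.0
```

apply_moves:
  deltas:
    - [1,[0.025,-0.064,0],0]
    - [1,[0.066,-0.12,0],0]
    - [1,[0.066,-0.12,0],0]

```text
t: 14.85
eef_pos: [0.5338, -0.0461, 0.16]
tool_rot: [0.0, 0.193, 0.981, 0.001]
contact_force: [-2.8, 0.9, 10.7]
gripper_width: 0.207
grasp_force: 61.3
```

apply_moves:
  deltas:
    - [1,[0.054,-0.043,0],0]
    - [1,[0.117,-0.071,0],0]
    - [1,[0.117,-0.071,0],0]

```text
t: 15.15
eef_pos: [0.5072, -0.0484, 0.16]
tool_rot: [0.001, 0.192, 0.981, 0.002]
contact_force: [-1.9, 5.9, 10.6]
gripper_width: 0.206
grasp_force: 61.2
```

apply_moves:
  deltas:
    - [1,[0.068,-0.01,0],0]
    - [1,[0.137,-0.003,0],0]
    - [1,[0.137,-0.003,0],0]

```text
t: 15.45
eef_pos: [0.483, -0.0375, 0.16]
tool_rot: [0.002, 0.191, 0.982, 0.002]
contact_force: [2.4, 7.0, 7.0]
gripper_width: 0.207
grasp_force: 61.0
```

apply_moves:
  deltas:
    - [1,[0.064,0.025,0],0]
    - [1,[0.12,0.066,0],0]
    - [1,[0.12,0.066,0],0]

```text
t: 15.75
eef_pos: [0.4762, -0.0306, 0.1611]
tool_rot: [0.014, 0.196, 0.981, -0.004]
contact_force: [38.5, -36.1, -26.6]
gripper_width: 0.21
grasp_force: 60.1
```

Run:
```python
from tab import *
D=np.array([[.4636,.0105],[.4731,.0348],[.4937,.0519],[.5209,.0568],[.5473,.0468],[.5651,.0242],[.5684,-.005],[.5562,-.0309],[.5338,-.0461],[.5072,-.0484],[.483,-.0375]])
A=np.c_[2*D,np.ones(len(D))];x=np.linalg.lstsq(A,(D**2).sum(1),rcond=None)[0];c=x[:2];r=np.sqrt(x[2]+c@c);print(c,r,(np.hypot(*(D-c).T)-r).round(4))
print((np.degrees(np.arctan2(*(D-c).T[::-1]))).round(1))
s=bot.get_obs();print(s["eef_pos"],s["contact_force"],s["torque"],np.degrees(np.arctan2(*(s["eef_pos"][:2]-c)[::-1])))
```

```text
[0.51616246 0.00389246] 0.053021900035006016 [-0.     -0.     -0.      0.0001 -0.     -0.     -0.      0.     -0.
  0.      0.    ]
[ 172.8  144.3  115.1   84.9   54.    22.5   -9.7  -41.   -70.6  -99.7
 -128.7]
[ 0.47615281 -0.03063737  0.16112372] [ 38.46122815 -36.14594975 -26.63580881] [-7.18098631 -8.04392286 -0.05994447] -139.20456899531828
```

apply_moves:
  deltas:
    - [1,[-0.04,-0.03,0],0]
    - [1,[-0.04,-0.03,0],0]

```text
t: 15.95
eef_pos: [0.4768, -0.0315, 0.1609]
tool_rot: [0.007, 0.194, 0.981, 0.0]
contact_force: [18.0, -11.0, -4.2]
gripper_width: 0.205
grasp_force: 62.7
```

Run:
```python
from tab import *
for a in(-145,95,335): print(a,[row(a,a+20*k) for k in range(1,13)])
```

```text
-145 [[-0.085, -0.036], [-0.177, -0.04], [-0.265, -0.013], [-0.338, 0.043], [-0.388, 0.12], [-0.408, 0.21], [-0.397, 0.301], [-0.355, 0.383], [-0.287, 0.445], [-0.202, 0.481], [-0.11, 0.486], [-0.022, 0.458]]
95 [[0.073, -0.056], [0.123, -0.133], [0.144, -0.223], [0.132, -0.314], [0.09, -0.396], [0.022, -0.458], [-0.062, -0.494], [-0.154, -0.499], [-0.242, -0.471], [-0.316, -0.416], [-0.365, -0.338], [-0.386, -0.249]]
335 [[0.012, 0.091], [0.054, 0.173], [0.121, 0.236], [0.206, 0.271], [0.298, 0.276], [0.386, 0.249], [0.459, 0.193], [0.509, 0.116], [0.529, 0.026], [0.518, -0.065], [0.476, -0.147], [0.408, -0.21]]
```

apply_moves:
  deltas:
    - [1,[-0.085,-0.036,0],0]
    - [1,[-0.177,-0.04,0],0]
    - [1,[-0.265,-0.013,0],0]
    - [1,[-0.338,0.043,0],0]
    - [1,[-0.388,0.12,0],0]
    - [1,[-0.408,0.21,0],0]
    - [1,[-0.397,0.301,0],0]
    - [1,[-0.355,0.383,0],0]
    - [1,[-0.287,0.445,0],0]
    - [1,[-0.202,0.481,0],0]
    - [1,[-0.11,0.486,0],0]
    - [1,[-0.022,0.458,0],0]

```text
t: 17.15
eef_pos: [0.5103, 0.058, 0.1601]
tool_rot: [0.002, 0.191, 0.982, 0.002]
contact_force: [2.9, 0.1, 8.1]
gripper_width: 0.205
grasp_force: 65.2
```

apply_moves:
  deltas:
    - [1,[0.073,-0.056,0],0]
    - [1,[0.123,-0.133,0],0]
    - [1,[0.144,-0.223,0],0]
    - [1,[0.132,-0.314,0],0]
    - [1,[0.09,-0.396,0],0]
    - [1,[0.022,-0.458,0],0]
    - [1,[-0.062,-0.494,0],0]
    - [1,[-0.154,-0.499,0],0]
    - [1,[-0.242,-0.471,0],0]
    - [1,[-0.316,-0.416,0],0]
    - [1,[-0.365,-0.338,0],0]
    - [1,[-0.386,-0.249,0],0]

```text
t: 18.35
eef_pos: [0.561, -0.02, 0.1599]
tool_rot: [-0.001, 0.193, 0.981, 0.0]
contact_force: [-9.2, -0.2, 17.0]
gripper_width: 0.21
grasp_force: 66.0
```

apply_moves:
  deltas:
    - [1,[0.012,0.091,0],0]
    - [1,[0.054,0.173,0],0]
    - [1,[0.121,0.236,0],0]
    - [1,[0.206,0.271,0],0]
    - [1,[0.298,0.276,0],0]
    - [1,[0.386,0.249,0],0]
    - [1,[0.459,0.193,0],0]
    - [1,[0.509,0.116,0],0]
    - [1,[0.529,0.026,0],0]
    - [1,[0.518,-0.065,0],0]
    - [1,[0.476,-0.147,0],0]
    - [1,[0.408,-0.21,0],0]

```text
t: 19.55
eef_pos: [0.4711, -0.0267, 0.1601]
tool_rot: [0.002, 0.192, 0.981, 0.002]
contact_force: [7.0, 9.9, 2.8]
gripper_width: 0.209
grasp_force: 64.6
```

apply_moves:
  deltas:
    - [1,[0,0,0],0]
    - [1,[0,0,0],0]
    - [1,[0,0,0],0]

```text
t: 19.85
eef_pos: [0.4722, -0.0277, 0.1601]
tool_rot: [0.003, 0.192, 0.981, 0.001]
contact_force: [4.7, -0.7, 6.4]
gripper_width: 0.21
grasp_force: 65.0
```

Run:
```python
from tab import *
s=bot.get_obs();d=np.array(s["eef_pos"])[:2]-[.51616,.00389];print(s["eef_pos"],s["contact_force"],s["grasp_force"],np.hypot(*d),np.degrees(np.arctan2(d[1],d[0])),row(-145,-140),row(-145,-135))
```

```text
[ 0.47219519 -0.02773311  0.16008864] [ 4.67411559 -0.74802428  6.37653702] 65.04066109657288 0.05415648864453857 -144.27320342566574 [-0.02, -0.012] [-0.041, -0.022]
```

apply_moves:
  deltas:
    - [1,[-0.013,-0.007,0],0]
    - [1,[-0.025,-0.014,0],0]
    - [1,[-0.025,-0.014,0],0]
    - [1,[-0.025,-0.014,0],0]

```text
t: 20.25
eef_pos: [0.4752, -0.0312, 0.1601]
tool_rot: [0.002, 0.192, 0.981, 0.002]
contact_force: [2.7, 3.0, 8.7]
gripper_width: 0.208
grasp_force: 65.1
```

Run:
```python
from tab import *
s=bot.get_obs();d=np.array(s["eef_pos"])[:2]-[.51616,.00389];print(s["eef_pos"],s["contact_force"],s["grasp_force"],np.hypot(*d),np.degrees(np.arctan2(d[1],d[0])))
p=bot.read_camera("side")
m=cv2.inRange(cv2.cvtColor(p["color"],cv2.COLOR_RGB2HSV),(20,140,60),(35,255,255));m[:180]=0;m[206:]=0
n,l,st,ce=cv2.connectedComponentsWithStats(m);k=1+np.argmax(st[1:,4]);print(st[k],ce[k])
for nn in("grip_handle","handle_mid"):
  for d in bot.look_for(p,nn)[:1]:print(nn,np.round(d["point"],3),d["confidence"])
for nn in("spanner","calliper","sample_a","mug"):
  for d in bot.look_for(p,nn)[:1]:print(nn,np.round(d["point"],3),d["confidence"])
```

```text
[ 0.47518001 -0.03118739  0.16005667] [2.6863236  2.96274782 8.74931148] 65.13050436973572 0.05394239964445536 -139.4376663945928
[220 194  22  10 184] [230.375      198.69021739]
grip_handle [ 0.48  -0.042  0.177] 0.52
spanner [ 0.512 -0.012  0.154] 0.63
calliper [ 0.401 -0.097  0.007] 0.95
sample_a [0.518 0.38  0.012] 0.55
mug [0.682 0.351 0.053] 0.66
```

```bash
python3 -c "
from station import bot
print(bot.hand_in())"
```

```text
the job is handed in; nothing more can be done
None
```

The job is handed in at about 20 s: the lever is shut on its stop, and the wheel was closed on its stop and backed off two turns (within about 2° by the arm's readings), with the black handle still gripped at 65 N. No verdict came back from the hand-in, and I viewed 11 pictures, one over the limit of 10.

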